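# Show the contents of the sprung-lid weight case

### The job

For the stock record, press down the thumb latch on the front of the wide case so that its lid springs fully open, and leave it standing open for a good two seconds so that the brass weights inside can be recorded. Then press the lid down until it snaps shut and stays shut by itself. Leave the narrow case shut.

Things in the scene. Friction and masses are not known exactly. Their poses are not given: they have to be found in the camera images.
- wide_case: The wide aluminium case, fixed: 110 mm deep (its x), 130 mm wide (its y), 54 mm high when shut (box 42, lid 12). Origin: centre of its underside; x points from latch side to hinge side, z up. Between thumb pad and lid the latch's hook stands up to z = 65 mm, at x = -72 to -58 mm, 20 mm wide in y. The second, narrow case is alike but 70 mm wide; either may stand on the left.
- wide_pad (a point): Middle of the top of the wide case's thumb pad, a black plastic tongue 38 mm (x) by 30 mm (y) on the middle of the front; seen from the case's origin at x = -101, y = 0, z = 36 mm; axes as the case's. Pressed straight down about 8 mm (about 1 N; it bottoms at 10 mm) it frees the lid, and springs back when let go.
- wide_lid (a joint): Hinge of the wide case's lid: 0 shut (latched up to 0.02), 0.7 rad fully open (its stop). Axis along the case's y at x = +55, z = 42 mm. Sprung open; fully open its free edge is at x = -29 to -21, z = 113 to 122 mm. Pushed down on its smooth outer face (say from x = -5 to -20) it shuts, top at z = 54 mm; the catch resists with up to 8 N from z = 62 mm and clicks in by 54: press to the stop.
- narrow_lid (a joint): Hinge of the lid of the narrow case (70 mm wide, else the same make, depth, height and latch), which stays shut: 0 shut, latched it reads up to 0.02, 0.7 rad fully open.

How it is judged:
By the outcome, as a careful person would: the job done as asked, in the order asked, and still so for the second after the job is handed in, with the robot touching nothing.
It also fails if it takes over 42 s, if anything falls off the work surface, if the arm or the gripper's body presses on something with over 40 N, if the wrist force passes 120 N, or if a joint passes its speed limit or range.

### The arm

A 6-joint arm with a two-finger parallel gripper is mounted at the origin on a cart in front of the work surface, level with it; the furniture and walls round the work are solid. World frame = base frame: x ahead of the robot, y to its left, z up, the work surface at z = 0. Lengths are in m, angles in rad, forces in N, time in s.
With the tool pointing down it reaches from about 0.25 to 0.725 m from the base axis. Payload 9.7 kg.
Tool frame: the origin (TCP) lies midway between the tips of the shut fingers; the grasp point (between the pads) lies 19 mm behind it; z points along the fingers, y is the line along which they close (so a half turn about z gives the same grasp; the last joint's range is limited). The gripper opens to 85 mm and grips with 20 to 120 N. Pads are 22 mm wide; open, the fingers measure 114 mm over their backs; the gripper's body (76 mm by 85 mm) begins 54 mm behind the grasp point. The pads swing forward as they close: fully open they stand 13 mm farther back than shut.
Start: joints at [1.172, 0.087, 0.176, 1.66, 0, 1.571], TCP at [0.214, 0.507, 0.231] pointing down, gripper open.
Joint ranges: [-3.13, 3.13], [-0.85, 1.81], [-1.15, 1.24], [-2.2, 2.28], [-1.44, 1.52], [-3.14, 3.14]. Speed limits (rad/s): [2.22, 2.22, 2.57, 3.14, 3.14, 3.14].

### API

Orientations are given as a 3x3 rotation matrix whose columns are the frame's x, y, z axes.
In Python, from plant import observe, get_image, camera_params, order gives the robot as it stands.
- The arm moves only by the tool carry_out, never from a script. Its argument "rows" is a list of rows, each a list of 7 numbers: the opening, from 0 (shut) to 1 (fully open), then the shift along the world's x, y, z in mm, then the turn, a rotation vector about the world's x, y, z in rad. A call has 1 to 10 rows; each row is the pose to reach, as a shift and turn from the pose commanded when the call began; what a row does not reach only later rows make up. A row lasts 1/12 s, in which the tool goes at most 41.7 mm and 7.16 degrees, less where a joint would pass 70% of its speed; a pose out of reach is approached as far as the arm can. A call with a gripper value outside its range is refused whole. The fingers move at their own pace and stop on an object; "newtons" is the grip in N (left out, the last holds). Time passes only in rows, so rows that repeat a pose let the fingers close. It gives the time, the measured TCP pose, the force, the opening and the grip force at its end, in the units of the state.
- observe(): the state, without advancing time (a new reading comes with each control period).
- get_image(name): name is "scene" or "top" or "wrist"; returns (picture, depth): 384x512x3 uint8, red, green, blue; 384x512 float32, m along the optical axis (not along the pixel's ray), 0 where there is no reading.
- camera_params(name): a dict with "mtx" (3x3 intrinsics, pixels), "k1" (the pictures are not rectified: a ray, as slopes to the right and down, at radius r is drawn at 1 + k1 r^2 times it, then the intrinsics apply), "cam_to_world" (4x4, takes a point from camera to world coordinates). Camera axes: x right, y up, looking along -z (the intrinsics and any distortion apply to the point x, -y, -z); pixel columns grow to the right and rows downward; lengths in m; the calibration is good to about 2 mm. A picture is of the moment at which its call begins: read the wrist's pose just before it. camera_params takes no time and is no camera call; for the wrist camera it gives the pose at the moment of the call.
- order.finish_job(): hands the job in; it is judged then, once.
The state is a dict: "clock": time; "q": joint angles; "dq": joint speeds; "joint_efforts": joint torques, N m; "tool_pos": TCP position; "ee_rot": TCP orientation; "wrist_force": force on the tool from outside, world axes, zero at the start; "wrist_torque": the same for the moment, N m; "opening": finger opening in m; "gripper_force": force on a finger pad.
Only numpy, scipy, OpenCV 4.12 (cv2) and the standard library are available. Lean on these libraries where they do the work, as an engineer would, in place of code of your own. Each camera call takes 0.05 s, during which the arm holds its last target. There are 200 camera calls.

## Working session

There is one attempt and no reset: what is moved stays moved. The work goes in short steps, Python scripts to look and compute and a tool call to move; the robot and the scene stay as the last step left them, time stands still between calls to the robot, and variables do not carry over. Pictures are saved under pics/ and viewed, at most 10 in all, crops included, and the job is handed in when it is done.

Besides the shell and the picture viewer there is one more tool, called after ">>>" as a command line: name --pt "numbers of a row" for each row, then --argument value for the rest. carry_out: Moves the arm, as the interface text tells. Its arguments: {"type":"object","properties":{"rows":{"type":"array","items":{"type":"array","items":{"type":"number"}}},"newtons":{"type":"number"}},"required":["rows"]}

```bash
mkdir -p pics; cat > h.py <<'E'
import numpy as np, cv2
from plant import observe,get_image,camera_params,order
def grab(n):
    c=camera_params(n); im,d=get_image(n); return c,im,d
def pts(c,d):
    "world point per pixel from depth"
    h,w=d.shape; v,u=np.mgrid[:h,:w].astype(float)
    K=np.array(c["mtx"]); x=cv2.undistortPoints(np.stack([u.ravel(),v.ravel()],1).reshape(-1,1,2),K,np.array([c["k1"],0,0,0.])).reshape(h,w,2)
    P=np.stack([x[...,0]*d,-x[...,1]*d,-d,np.ones_like(d)],-1)
    return (P@np.array(c["cam_to_world"]).T)[...,:3]
E
python3 - <<'E'
from h import *
for n in("top","scene"):
    c,im,d=grab(n); cv2.imwrite(f"pics/{n}1.png",im[...,::-1]); np.savez(f"{n}1.npz",im=im,d=d,P=pts(c,d))
    print(n,np.array(c["cam_to_world"]).round(3).tolist(),(d>0).mean())
s=observe(); print(s)
E
```

```text
top [[-0.013, 0.986, -0.167, 0.407], [-1.0, -0.013, -0.001, 0.176], [-0.004, 0.167, 0.986, 0.928], [0.0, 0.0, 0.0, 1.0]] 0.9957733154296875
scene [[0.446, 0.522, -0.727, -0.07], [-0.895, 0.24, -0.376, -0.154], [-0.022, 0.818, 0.574, 0.556], [0.0, 0.0, 0.0, 1.0]] 0.9960225423177084
{'clock': 0.1, 'q': array([ 1.17198241e+00,  8.74388746e-02,  1.75210284e-01,  1.65979701e+00,
       -2.58580385e-05,  1.57082045e+00]), 'dq': array([ 0.00041497, -0.00151276,  0.00241125,  0.00249109, -0.00172046,
        0.00061345]), 'joint_efforts': array([ 3.93635210e-04, -5.21558905e+01,  4.65656197e+01,  1.60355272e-02,
       -1.98995031e-05,  1.51120639e-05]), 'tool_pos': array([0.21350704, 0.50664728, 0.2306338 ]), 'ee_rot': array([[-9.21512872e-01,  3.88347551e-01, -4.53528684e-04],
       [ 3.88347815e-01,  9.21512164e-01, -1.14284196e-03],
       [-2.58876769e-05, -1.22927045e-03, -9.99999244e-01]]), 'wrist_force': array([ 1.34883854, -0.41465743, -0.39708895]), 'wrist_torque': array([ 0.00105423,  0.00184267, -0.02702355]), 'gripper_force': 0.0, 'opening': 0.08513350899754163}
```

View pics/top1.png

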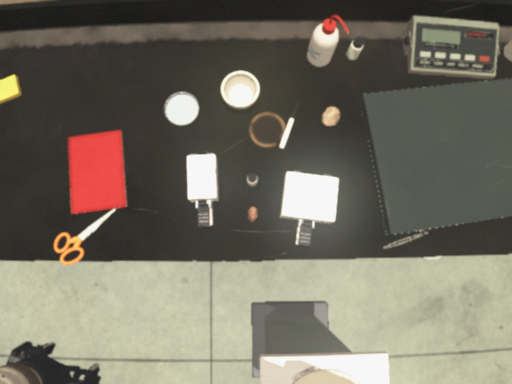

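View pics/scene1.png

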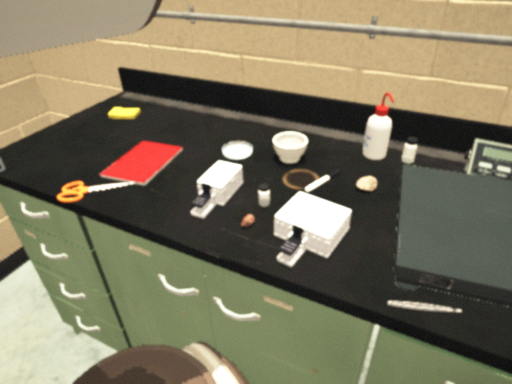

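The top view shows the wide case with its lid at about (310,197) and its pad at (304,235). The narrow case is at (202,177), with its pad at (205,215). In the scene view the wide case is at (313,223) and its pad at (293,250).

```bash
python3 - <<'E'
from h import *
for n,box in(("top",(270,345,160,250)),("scene",(260,360,180,270))):
    z=np.load(f"{n}1.npz"); P=z["P"]; im=z["im"]
    m=np.zeros(P.shape[:2],bool); m[box[2]:box[3],box[0]:box[1]]=1
    t=P[60:70,20:60].reshape(-1,3)
    lid=m&(abs(P[...,2]-.054)<.006)&(im.min(-1)>150)
    k,lab,st,ce=cv2.connectedComponentsWithStats(lid.astype(np.uint8)); j=1+st[1:,4].argmax(); L=P[lab==j]
    r=cv2.minAreaRect(L[:,:2].astype(np.float32)*1000)
    print(n,"lid z",np.median(L[:,2]),"rect mm",r, cv2.boxPoints(r).round(1).tolist())
    c=np.array(r[0])/1000
    # axis closest to +x
    B=cv2.boxPoints(r); e=[B[1]-B[0],B[2]-B[1]]; e=[v*np.sign(v[0])/np.linalg.norm(v) for v in e]; ax=max(e,key=lambda v:v[0])
    ay=np.array([-ax[1],ax[0]])
    Q=np.stack([(P[...,:2]-c)@ax,(P[...,:2]-c)@ay],-1)
    pad=m&(Q[...,0]<-.07)&(abs(Q[...,1])<.03)&(P[...,2]>.025)&(P[...,2]<.045)
    hk=m&(Q[...,0]<-.05)&(abs(Q[...,1])<.03)&(P[...,2]>.058)
    print("yaw",np.degrees(np.arctan2(ax[1],ax[0])))
    for nm,k in(("pad",pad),("hook",hk)):
        if k.sum(): print(nm,k.sum(),P[k].mean(0).round(4),Q[k].min(0).round(3),Q[k].max(0).round(3),np.median(P[k][:,2]))
    print("pad pred",c+ax*-.101, "table z",np.median(P[(im.max(-1)<40)&(abs(P[...,2])<.02)][:,2]))
E
```

```text
top lid z 0.05442338016851944 rect mm ((541.3031616210938, 29.323287963867188), (131.18130493164062, 115.9383544921875), 81.7593765258789) [[474.5, -27.299999237060547], [589.2999877929688, -43.900001525878906], [608.0999755859375, 85.9000015258789], [493.29998779296875, 102.5]]
yaw -8.240621
pad 256 [0.4466 0.0432 0.0352] [-0.121 -0.017] [-0.07   0.018] 0.03522021693385102
hook 35 [0.4737 0.0392 0.0636] [-0.073 -0.01 ] [-0.064  0.01 ] 0.06374920622627789
pad pred [0.44134599 0.04379968] table z 0.014346447917604754
scene lid z 0.055527282995415095 rect mm ((538.6417236328125, 29.484371185302734), (130.21470642089844, 111.4069595336914), 81.5802230834961) [[474.0, -26.799999237060547], [584.2000122070312, -43.099998474121094], [603.2999877929688, 85.69999694824219], [493.1000061035156, 102.0]]
yaw -8.419777
pad 313 [0.4451 0.042  0.0366] [-0.12  -0.018] [-0.07   0.017] 0.036634791191473615
hook 49 [0.4699 0.0389 0.0634] [-0.073 -0.01 ] [-0.063  0.01 ] 0.06444566109430921
pad pred [0.43873031 0.04427325] table z -0.0020233875487750685
```

>>> carry_out --pt "0 45 -92 -14 0 0 0.05" --pt "0 89 -185 -28 0 0 0.1" --pt "0 134 -277 -42 0 0 0.15" --pt "0 178 -370 -56 0 0 0.2" --pt "0 222 -462 -70 0 0 0.254" --pt "0 222 -462 -70 0 0 0.254" --pt "0 222 -462 -70 0 0 0.254" --pt "0 222 -462 -70 0 0 0.254" --pt "0 222 -462 -70 0 0 0.254" --pt "0 222 -462 -70 0 0 0.254"

```text
clock: 0.93
tool_pos: [0.3927, 0.1328, 0.1746]
ee_rot: [[-0.99, 0.144, 0.0], [0.144, 0.99, 0.0], [-0.0, 0.0, -1.0]]
wrist_force: [0.6, 0.7, -0.1]
opening: -0.0003
gripper_force: 0.0
```

>>> carry_out --pt "0 20 -41 -7 0 0 0" --pt "0 40 -80 -15 0 0 0" --pt "0 43 -88 -15 0 0 0" --pt "0 43 -88 -50 0 0 0" --pt "0 43 -88 -90 0 0 0" --pt "0 43 -88 -115 0 0 0" --pt "0 43 -88 -115 0 0 0" --pt "0 43 -88 -115 0 0 0"

```text
clock: 1.6
tool_pos: [0.4345, 0.0466, 0.0594]
ee_rot: [[-0.99, 0.144, -0.003], [0.144, 0.99, -0.0], [0.003, -0.001, -1.0]]
wrist_force: [-0.1, 0.2, 0.5]
opening: 0.0
gripper_force: 0.0
```

```bash
python3 - <<'E'
from h import *
s=observe(); print(s["clock"],s["tool_pos"],s["wrist_force"])
c,im,d=grab("scene"); cv2.imwrite("pics/s2.png",im[130:300,200:420,::-1].repeat(3,0).repeat(3,1))
print(np.array(camera_params("wrist")["cam_to_world"])[:3,3])
E
```

```text
1.6 [0.43451346 0.04663833 0.05939112] [-0.12257055  0.18345681  0.5007738 ]
[0.36977612 0.05674627 0.20468953]
```

View pics/s2.png

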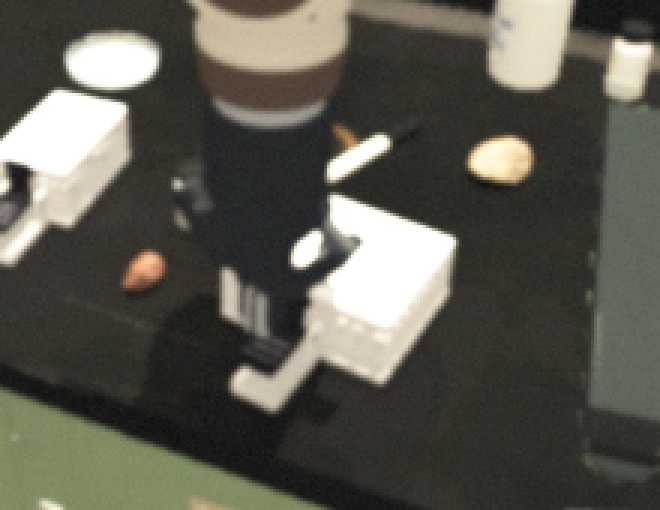

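The shut fingers stand over the pad, around (265,350) in this crop, clear of the hook and lid. Next I press.

>>> carry_out --pt "0 0 -1 -12 0 0 0" --pt "0 0 -1 -22 0 0 0" --pt "0 0 -1 -28 0 0 0" --pt "0 0 -1 -31 0 0 0" --pt "0 0 -1 -33 0 0 0" --pt "0 0 -1 -33 0 0 0" --pt "0 0 -1 -33 0 0 0"

```text
clock: 2.23
tool_pos: [0.4354, 0.0458, 0.0271]
ee_rot: [[-0.99, 0.144, -0.0], [0.144, 0.99, 0.0], [0.0, 0.0, -1.0]]
wrist_force: [-1.6, 0.3, 0.9]
opening: -0.0003
gripper_force: 0.5
```

```bash
python3 - <<'E'
from h import *
s=observe(); print(s["clock"],s["tool_pos"],s["wrist_force"])
c,im,d=grab("scene"); cv2.imwrite("pics/s3.png",im[130:300,200:420,::-1].repeat(3,0).repeat(3,1))
E
```

```text
2.2333 [0.43543615 0.0458208  0.02709815] [-1.55136194  0.28815407  0.86857749]
```

View pics/s3.png

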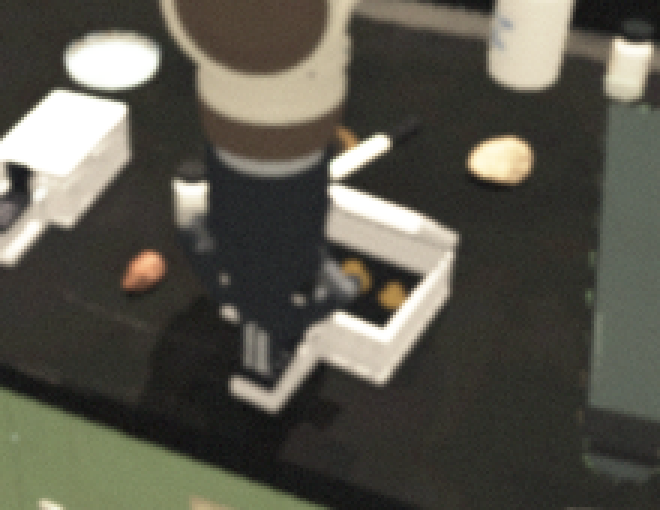

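The lid has sprung up, and the brass weights show at about (370,280). Now I back off upward and let it stand open.

>>> carry_out --pt "0 0 0 25 0 0 0" --pt "0 -15 2 60 0 0 0" --pt "0 -30 4 100 0 0 0" --pt "0 -30 4 140 0 0 0" --pt "0 -30 4 170 0 0 0" --pt "0 -30 4 170 0 0 0" --pt "0 -30 4 170 0 0 0" --pt "0 -30 4 170 0 0 0" --pt "0 -30 4 170 0 0 0" --pt "0 -30 4 170 0 0 0"

```text
clock: 3.12
tool_pos: [0.4049, 0.0497, 0.1956]
ee_rot: [[-0.99, 0.144, -0.002], [0.144, 0.99, -0.0], [0.002, -0.001, -1.0]]
wrist_force: [0.8, -0.2, -0.2]
opening: -0.0001
gripper_force: 0.0
```

>>> carry_out --pt "0 0 0 0 0 0 0" --pt "0 0 0 0 0 0 0" --pt "0 0 0 0 0 0 0" --pt "0 0 0 0 0 0 0" --pt "0 0 0 0 0 0 0" --pt "0 0 0 0 0 0 0" --pt "0 0 0 0 0 0 0" --pt "0 0 0 0 0 0 0" --pt "0 0 0 0 0 0 0" --pt "0 0 0 0 0 0 0"

```text
clock: 3.95
tool_pos: [0.4055, 0.0498, 0.1969]
ee_rot: [[-0.99, 0.144, 0.0], [0.144, 0.99, -0.0], [-0.0, -0.0, -1.0]]
wrist_force: [-0.8, 0.7, 0.8]
opening: 0.0
gripper_force: 0.0
```

>>> carry_out --pt "0 0 0 0 0 0 0" --pt "0 0 0 0 0 0 0" --pt "0 0 0 0 0 0 0" --pt "0 0 0 0 0 0 0" --pt "0 0 0 0 0 0 0" --pt "0 0 0 0 0 0 0" --pt "0 0 0 0 0 0 0" --pt "0 0 0 0 0 0 0" --pt "0 0 0 0 0 0 0" --pt "0 0 0 0 0 0 0"

```text
clock: 4.78
tool_pos: [0.4054, 0.0498, 0.1969]
ee_rot: [[-0.99, 0.144, -0.0], [0.144, 0.99, -0.0], [0.0, -0.0, -1.0]]
wrist_force: [-0.0, -0.4, -0.6]
opening: 0.0003
gripper_force: 0.0
```

>>> carry_out --pt "0 0 0 0 0 0 0" --pt "0 0 0 0 0 0 0" --pt "0 0 0 0 0 0 0" --pt "0 0 0 0 0 0 0" --pt "0 0 0 0 0 0 0" --pt "0 0 0 0 0 0 0" --pt "0 0 0 0 0 0 0" --pt "0 0 0 0 0 0 0" --pt "0 0 0 0 0 0 0" --pt "0 0 0 0 0 0 0"

```text
clock: 5.62
tool_pos: [0.4054, 0.0498, 0.1969]
ee_rot: [[-0.99, 0.144, -0.0], [0.144, 0.99, 0.0], [0.0, 0.0, -1.0]]
wrist_force: [0.7, 0.5, -0.0]
opening: 0.0003
gripper_force: 0.0
```

```bash
python3 - <<'E'
from h import *
s=observe(); print(s["clock"],s["tool_pos"],s["wrist_force"])
a=np.radians(-8.3); R=np.array([[np.cos(a),np.sin(a)],[-np.sin(a),np.cos(a)]])
for n in("scene","top"):
    c,im,d=grab(n); P=pts(c,d); Q=(P[...,:2]-[.540,.0294])@R.T
    if n=="scene": cv2.imwrite("pics/s4.png",im[130:300,200:420,::-1].repeat(3,0).repeat(3,1))
    for y in(-.05,.05):
        m=(abs(Q[...,1]-y)<.012)&(Q[...,0]>-.045)&(Q[...,0]<.07)&(P[...,2]>.06)&(P[...,2]<.14)
        if m.sum()>3: k=np.argmax(P[m][:,2]); print(n,y,m.sum(),"top",Q[m][k,0],P[m][k,2])
E
```

```text
5.6167 [0.40544261 0.04978443 0.19690956] [ 0.68071893  0.54864056 -0.04148906]
scene -0.05 85 top -0.022730633661489114 0.12199455959242744
scene 0.05 46 top -0.02391525662593638 0.12312253038538268
top -0.05 196 top -0.01872312234192234 0.11926792080887882
top 0.05 294 top -0.020585746096682466 0.12233970771504665
```

View pics/s4.png

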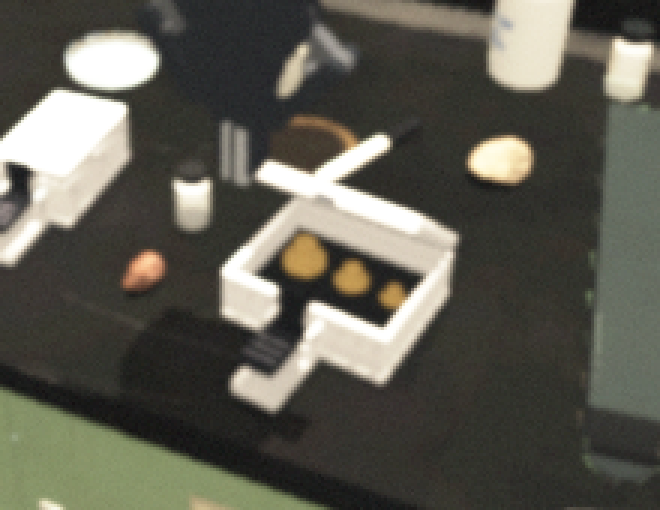

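The lid is fully open, with its edge at case x≈-22 mm and z≈0.122, and all three weights are visible at (303,255), (352,277) and (392,295). It has stood open for about 3 s. Now I move over the lid and press down.

>>> carry_out --pt "0 40 -6 0 0 0 0" --pt "0 80 -12 0 0 0 0" --pt "0 120 -18 0 0 0 0" --pt "0 127 -19 0 0 0 0" --pt "0 127 -19 -30 0 0 0" --pt "0 127 -19 -55 0 0 0" --pt "0 127 -19 -65 0 0 0" --pt "0 127 -19 -65 0 0 0"

```text
clock: 6.38
tool_pos: [0.531, 0.0307, 0.1293]
ee_rot: [[-0.99, 0.144, -0.005], [0.144, 0.99, -0.0], [0.004, -0.001, -1.0]]
wrist_force: [-0.1, -0.6, -0.0]
opening: -0.0002
gripper_force: 0.0
```

>>> carry_out --pt "0 0 0 -10 0 0 0" --pt "0 0 0 -20 0 0 0" --pt "0 0 0 -30 0 0 0" --pt "0 0 0 -40 0 0 0" --pt "0 0 0 -50 0 0 0" --pt "0 0 0 -60 0 0 0" --pt "0 0 0 -66 0 0 0" --pt "0 0 0 -66 0 0 0"

```text
clock: 7.05
tool_pos: [0.5317, 0.0307, 0.0642]
ee_rot: [[-0.99, 0.144, -0.002], [0.144, 0.99, -0.0], [0.002, -0.0, -1.0]]
wrist_force: [0.1, -0.1, 0.1]
opening: 0.0003
gripper_force: 0.5
```

>>> carry_out --pt "0 0 0 -3 0 0 0" --pt "0 0 0 -6 0 0 0" --pt "0 0 0 -9 0 0 0" --pt "0 0 0 -11 0 0 0" --pt "0 0 0 -12 0 0 0" --pt "0 0 0 -13 0 0 0" --pt "0 0 0 -13 0 0 0" --pt "0 0 0 -13 0 0 0"

```text
clock: 7.72
tool_pos: [0.5325, 0.0308, 0.054]
ee_rot: [[-0.99, 0.144, 0.001], [0.144, 0.99, 0.0], [-0.001, 0.0, -1.0]]
wrist_force: [-4.1, 0.9, 10.0]
opening: -0.0002
gripper_force: 4.7
```

>>> carry_out --pt "0 0 0 -1 0 0 0" --pt "0 0 0 -2 0 0 0" --pt "0 0 0 -2 0 0 0" --pt "0 0 0 -2 0 0 0"

```text
clock: 8.05
tool_pos: [0.5326, 0.0309, 0.0538]
ee_rot: [[-0.99, 0.144, 0.002], [0.144, 0.99, 0.0], [-0.002, 0.001, -1.0]]
wrist_force: [-11.0, -0.9, 24.0]
opening: 0.0002
gripper_force: 12.0
```

The lid is hard on its stop (24 N with no further motion). I lift off and check.

>>> carry_out --pt "0 0 0 10 0 0 0" --pt "0 0 0 40 0 0 0" --pt "0 0 0 80 0 0 0" --pt "0 0 0 120 0 0 0" --pt "0 -40 6 150 0 0 0" --pt "0 -80 12 150 0 0 0" --pt "0 -120 18 150 0 0 0" --pt "0 -130 20 150 0 0 0" --pt "0 -130 20 150 0 0 0" --pt "0 -130 20 150 0 0 0"

```text
clock: 8.88
tool_pos: [0.4024, 0.0509, 0.2016]
ee_rot: [[-0.99, 0.144, 0.002], [0.144, 0.99, 0.0], [-0.002, 0.0, -1.0]]
wrist_force: [1.3, -0.5, -1.0]
opening: 0.0001
gripper_force: 0.0
```

```bash
python3 - <<'E'
from h import *
s=observe(); print(s["clock"],s["tool_pos"],s["wrist_force"])
c,im,d=grab("scene"); P=pts(c,d); cv2.imwrite("pics/s5.png",im[130:300,180:400,::-1].repeat(3,0).repeat(3,1))
a=np.radians(-8.3); R=np.array([[np.cos(a),np.sin(a)],[-np.sin(a),np.cos(a)]])
Q=(P[...,:2]-[.540,.0294])@R.T
for x in(-.045,0,.045):
    m=(abs(Q[...,1]+.03)<.02)&(abs(Q[...,0]-x)<.008)&(P[...,2]>.02); print(x,np.median(P[m][:,2]))
E
```

```text
8.8833 [0.40239106 0.05091899 0.20157131] [ 1.27905605 -0.45472319 -1.01035375]
-0.045 0.05584487026171875
0 0.05583086926044056
0.045 0.054944203634782696
```

View pics/s5.png

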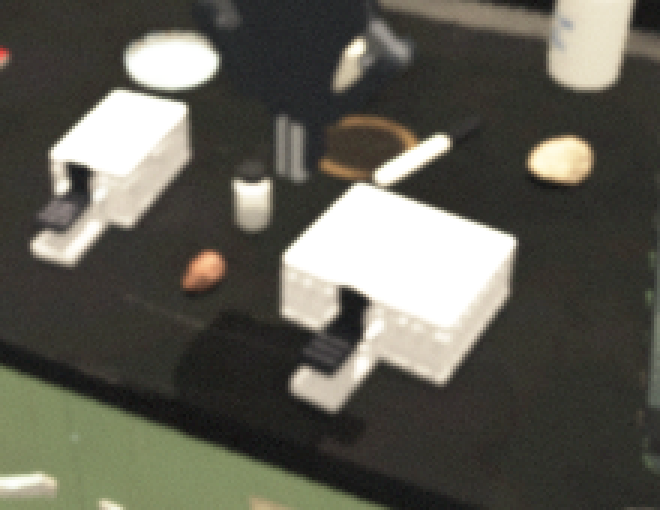

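The wide lid, around (400,250) in this crop, lies flat at about 55 mm. The narrow case at (120,150) is still shut, and the arm is clear of everything.

```bash
python3 -c "
from plant import order; print(order.finish_job())"
```

```text
the job is handed in; nothing more can be done
None
```

The wide case was unlatched, its lid stood fully open for about 3 s with the weights in view, and it was then pressed shut and stayed shut by itself; the narrow case stayed shut, and the job is handed in.

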